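# Reverse a double-ended plug gauge in its stand

## Robot

A 6-joint arm with a two-finger parallel gripper is mounted at the origin on a cart in front of the work surface, level with it; the furniture and walls round the work are solid. World frame = base frame: x ahead of the robot, y to its left, z up, the work surface at z = 0. Lengths are in mm, angles in rad, forces in N, time in s.
With the tool pointing down it reaches from about 350 to 775 mm from the base axis. Payload 7.3 kg.
Tool frame: the origin (TCP) lies between the finger pads; the fingertips stand 25 mm ahead of it and the grasp point (between the pads) lies 6 mm ahead of it; z points along the fingers, y is the line along which they close (so a half turn about z gives the same grasp; the last joint's range is limited). The gripper opens to 92 mm and grips with 3 to 60 N. Pads are 19 mm wide; open, the fingers measure 130 mm over their backs; the gripper's body (75 mm by 190 mm) begins 47 mm behind the grasp point.
Start: joints at [-1.33, 0.342, 1.524, -0, 1.275, -0.146], TCP at [198.068, -486.225, 221.541] pointing down, gripper open.
Joint ranges: [-2.53, 2.53], [-0.77, 2.02], [0.04, 2.7], [-1, 4.14], [0.28, 2.66], [-3.11, 3.11]. Speed limits (rad/s): [2.57, 2.57, 3.14, 3.14, 3.14, 3.14].

## Interface

Orientations are given as [roll, pitch, yaw] about the fixed x, y, z axes, in that order (R = Rz(yaw) Ry(pitch) Rx(roll)).
In Python, from plant import bot gives the robot as it stands.
- The arm moves only by the tool play_rows, never from a script. Its argument "commands" is a list of rows, each an object of numbers: "x", "y", "z": the shift along the tool's x, y, z in m; "twist": the turn about the tool's z in degrees. In form: [{"x": .., "y": .., "z": .., "twist": ..}, ...]. A call has exactly 8 rows; each row is the pose to reach, as a shift and turn from the pose commanded when the call began, along the tool's axes at that moment; what a row does not reach only later rows make up. A row lasts 1/10 s, in which the tool goes at most 50 mm and 8.59 degrees, less where a joint would pass 70% of its speed; a pose out of reach is approached as far as the arm can. A call with a gripper value outside its range is refused whole. "jaw" is the closure, from 0 (fully open) to 1 (shut), set as the call begins (left out, the last holds). The fingers move at their own pace and stop on an object; the grip force is fixed at half the most. Time passes only in rows, so rows that repeat a pose let the fingers close, or fill a call up. It gives the time, the measured TCP pose, the force, the opening and the grip force at its end, in the units of the state.
- bot.get_obs(): the state, without advancing time (a new reading comes with each control period).
- bot.capture(name): name is "side" or "top"; returns a dict with "pixels" (400x640x3 uint8, red, green, blue), "fx", "fy", "cx", "cy" (pixels), "k1" (the pictures are not rectified: a ray, as slopes to the right and down, at radius r is drawn at 1 + k1 r^2 times it, then the intrinsics apply), "eye" and "rotation" of the camera in the world. Camera axes: x right, y down, z forward; pixel columns grow to the right and rows downward; lengths in mm; the calibration is good to about 2 mm. A picture is of the moment at which its call begins. There is no depth.
- bot.close_job(): hands the job in; it is judged then, once.
The state is a dict: "time": time; "joint_positions": joint angles; "dq": joint speeds; "tau": joint torques, N m; "tool_pos": TCP position; "tcp_rot": TCP orientation; "contact_force": force on the tool from outside, world axes, zero at the start; "moment": the same for the moment, N m; "grip_width": finger opening in mm; "finger_force": force on a finger pad.
Only numpy, scipy, OpenCV 4.12 (cv2) and the standard library are available. Lean on these libraries where they do the work, as an engineer would, in place of code of your own. Each camera call takes 0.05 s, during which the arm holds its last target. There are 200 camera calls.

## Task

Two go/no-go plug gauges lie in bench stands; one has been put back the wrong way round, with its red-banded end sticking out of the stand. Lift that gauge out, turn it end for end and lay it back down in its own stand, seated in both saddles, so that its green-banded end sticks out and the red end lies between the blue guard walls. Leave the other gauge, which already has its green end out, undisturbed.

Things in the scene. Friction and masses are not known exactly. Their poses are not given: they have to be found in the camera images.
- odd_gauge: Gauge to reverse, lying level in odd_stand, red end sticking out at the start. Dark square bar 92 mm long, 16 x 16 mm, with a green and a red band at its ends and a 12 mm dia steel plug beyond each band. About 0.15 kg. Origin: the bar's centre (8 mm below its top); +x along the bar to the green end, z up. Grasp the middle of the bar across its 16 mm width.
- odd_gauge_green_tip (a point): Centre of the end face of odd_gauge's green-end plug, 76 mm from the bar's centre. The bands are 12 mm wide; the green-end plug is 30 mm long, the red-end one 16 mm: 138 mm over all.
- odd_stand: Fixed; other stand alike. Origin on bench under seated bar's centre (44 mm up); -x open end, +x guard end. Base x -43..97 mm, 50 wide, 8 high. Black saddles at x = -30 and 30 mm, 10 thick (50 free between), 46 wide, 52 high; slot 20 wide, floor 36 mm up, flaring from 42 mm up to 40 wide. Blue guard x 48..97, 50 high, open on top, 32 wide inside, end wall at 93. Good seat: bar centre within 10 mm along x.
- good_gauge: The other gauge, of the same make, in its own stand with its green end out: leave it alone. Origin at the centre of its square bar, +x to its green end.

How it is judged:
By the outcome, as a careful person would: the job done as asked, in the order asked, and still so for the second after the job is handed in, with the robot touching nothing.
It also fails if it takes over 48 s, if anything falls off the work surface, if the arm or the gripper's body presses on something with over 40 N, if the wrist force passes 120 N, or if a joint passes its speed limit or range.

## Working session

There is one attempt and no reset: what is moved stays moved. The work goes in short steps, Python scripts to look and compute and a tool call to move; the robot and the scene stay as the last step left them, time stands still between calls to the robot, and variables do not carry over. Pictures are saved under pics/ and viewed, at most 10 in all, crops included, and the job is handed in when it is done.

Besides the shell and the picture viewer there is one more tool, called after "Request:" in YAML: its name, and indented under it one key for each argument. play_rows: Moves the arm, as the interface text tells. Its arguments: {"type":"object","properties":{"commands":{"type":"array"},"jaw":{"type":"number"}},"required":["commands"]}

```bash
mkdir -p pics; ls; python3 - <<'E'
from plant import bot
import cv2
print(bot.get_obs())
for n in("top","side"):
    c=bot.capture(n); cv2.imwrite(f"pics/{n}0.png",c["pixels"][:,:,::-1]); p=c.pop("pixels"); print(n,c)
E
```

```text
pics
{'time': 0.0, 'joint_positions': array([-1.32999048e+00,  3.42742120e-01,  1.52505906e+00,  1.13953111e-05,
        1.27541665e+00, -1.46008184e-01]), 'dq': array([ 0.00017218,  0.00082893, -0.00075879,  0.00117541, -0.00023799,
       -0.00069512]), 'tau': array([ 1.23516391e-03, -4.31244707e+01, -2.44215649e+01,  7.17649539e-02,
        5.59275644e-02, -1.46168359e-04]), 'tool_pos': array([ 197.96456997, -485.76997833,  220.82024527]), 'tcp_rot': array([-3.13998635e+00, -2.47228367e-04,  3.86810504e-01]), 'contact_force': array([ 0.04539143,  0.08858245, -0.24787554]), 'moment': array([ 0.03830782, -0.01641269, -0.03494187]), 'finger_force': 0.0, 'grip_width': 91.73372435993608}
top {'fx': 415.0459313724468, 'fy': 415.0459313724468, 'cx': 320.6484984690354, 'cy': 195.61599319298003, 'k1': -0.1056388555186865, 'eye': array([480.04530892, -13.05929217, 898.02572716]), 'rotation': array([-3.03760872, -0.0069341 , -1.56600829])}
side {'fx': 414.39199675756754, 'fy': 414.39199675756754, 'cx': 323.41646915212397, 'cy': 196.8543008064313, 'k1': -0.054778581568331965, 'eye': array([596.67705969, 714.23208173, 443.328114  ]), 'rotation': array([-2.03192038, -0.01237452,  3.06481732])}
```

View pics/top0.png

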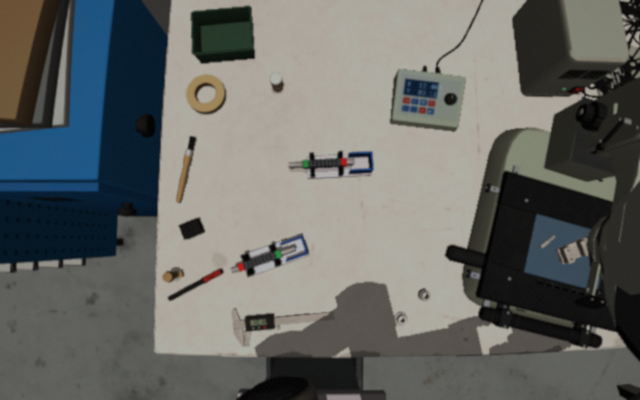

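View pics/side0.png

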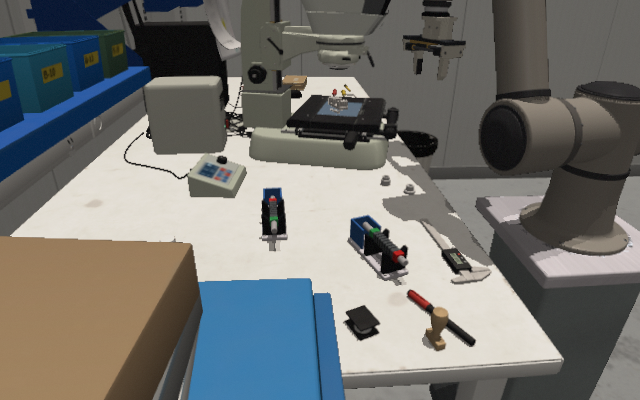

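The odd gauge is the one near (265,257) in the top view, with its red band at about (240,267), and near (385,245) in the side view. The good gauge is at (328,163) in the top view. I'll enlarge both crops.

```bash
python3 - <<'E'
import cv2
a=cv2.imread("pics/top0.png")[225:285,220:320]; b=cv2.imread("pics/side0.png")[205:285,340:420]
cv2.imwrite("pics/topc.png",cv2.resize(a,None,fx=8,fy=8,interpolation=cv2.INTER_CUBIC))
cv2.imwrite("pics/sidec.png",cv2.resize(b,None,fx=7,fy=7,interpolation=cv2.INTER_CUBIC))
E
```

```text
(no output)
```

View pics/topc.png

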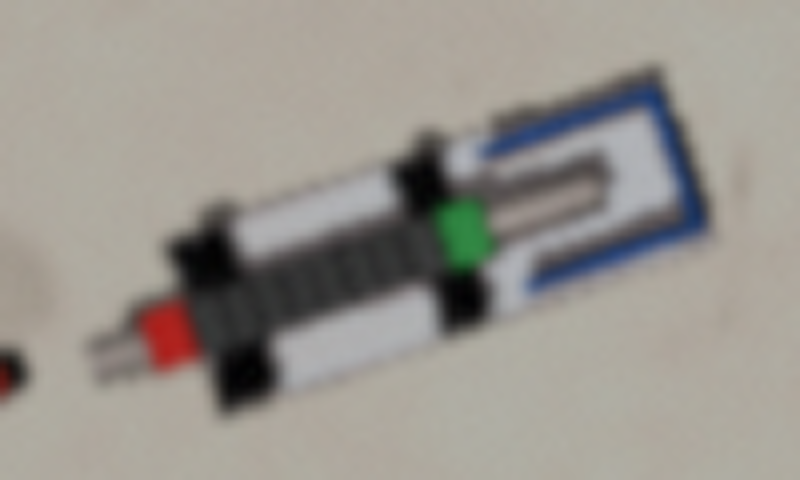

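View pics/sidec.png

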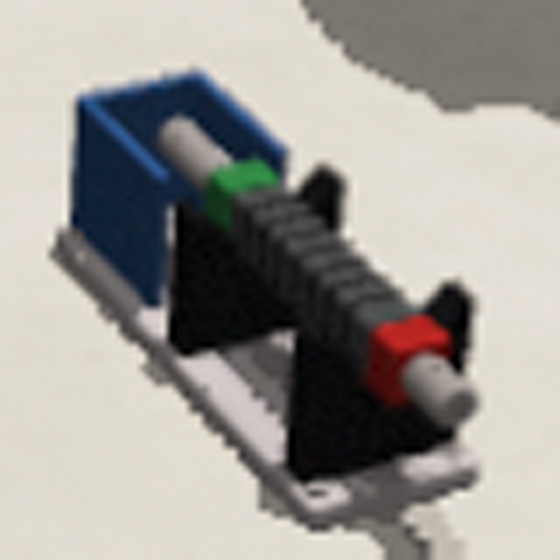

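In the top crop the band top-face centres are red (171,334) and green (466,233), and the saddles are at about (225,312) and (443,237). In the side crop, red is (408,350) and green (242,178). Next I triangulate these.

```bash
cat > h.py <<'E'
import numpy as np, cv2
from scipy.spatial.transform import Rotation as R
def ray(c,u,v):
    K=np.array([[c["fx"],0,c["cx"]],[0,c["fy"],c["cy"]],[0,0,1]])
    p=cv2.undistortPoints(np.array([[[u,v]]],float),K,np.array([c["k1"],0,0,0.]))[0,0]
    d=R.from_euler("xyz",c["rotation"]).apply([p[0],p[1],1]); return c["eye"],d/np.linalg.norm(d)
def plane(c,u,v,z):
    o,d=ray(c,u,v); return o+d*(z-o[2])/d[2]
def tri(*rays):
    A=sum(np.eye(3)-np.outer(d,d) for o,d in rays); b=sum((np.eye(3)-np.outer(d,d))@o for o,d in rays)
    x=np.linalg.solve(A,b); return x, [np.linalg.norm((np.eye(3)-np.outer(d,d))@(x-o)) for o,d in rays]
E
python3 - <<'E'
from h import *
from plant import bot
np.set_printoptions(precision=1,suppress=True)
T=bot.capture("top");S=bot.capture("side")
t=lambda x,y:((x+.5)/8-.5+220,(y+.5)/8-.5+225)
s=lambda x,y:((x+.5)/7-.5+340,(y+.5)/7-.5+205)
P={}
for n,a,b in[("red",(171,334),(408,350)),("green",(466,233),(242,178)),("redtip",(93,362),(458,402))]:
    P[n],e=tri(ray(T,*t(*a)),ray(S,*s(*b))); print(n,P[n],e,plane(T,*t(*a),52)[:2])
d=P["green"]-P["red"]; print(np.linalg.norm(d),"mid",(P["red"]+P["green"])/2,"yaw",np.arctan2(d[1],d[0]))
h=[plane(T,*t(*a),52) for a in[(205,250),(245,375),(422,175),(465,300)]]
print(h); a=(h[0]+h[1])/2;b=(h[2]+h[3])/2
print("saddle sep",np.linalg.norm(b-a),"centre",(a+b)/2,"yaw",np.arctan2(*(b-a)[1::-1]))
g=[plane(T,*t(*a),50) for a in[(657,88),(697,225)]];print("guard end",(g[0]+g[1])/2,np.linalg.norm(g[0]-g[1]))
E
```

```text
red [422.4 143.4  46.5] [np.float64(0.8096237675693316), np.float64(0.8096237675692833)] [423.5 142.2]
green [449.   67.9  50.5] [np.float64(0.6296027626954253), np.float64(0.6296027626953861)] [449.7  67.7]
redtip [415.  163.6  45.2] [np.float64(0.7598438181873662), np.float64(0.7598438181873114)] [416.2 162. ]
80.15589455708296 mid [435.7 105.7  48.5] yaw -1.2319393533104206
[array([444.8, 133.9,  52. ]), array([413.4, 123.2,  52. ]), array([464.2,  79. ,  52. ]), array([432.8,  67.7,  52. ])]
saddle sep 58.51654853703944 centre [438.8 101.   52. ] yaw -1.2331137185937253
guard end [469.3  14.5  50. ] 36.152662618213526
```

Request:
play_rows:
  commands:
    - {"x":0.0215,"y":-0.0415,"z":0,"twist":0}
    - {"x":0.043,"y":-0.083,"z":0,"twist":0}
    - {"x":0.064,"y":-0.124,"z":0,"twist":0}
    - {"x":0.086,"y":-0.166,"z":0,"twist":0}
    - {"x":0.12,"y":-0.19,"z":0,"twist":-8}
    - {"x":0.155,"y":-0.215,"z":0,"twist":-16}
    - {"x":0.19,"y":-0.24,"z":0,"twist":-24}
    - {"x":0.225,"y":-0.265,"z":0,"twist":-32}
  jaw: 0

```text
time: 1.0
tool_pos: [307.0, -154.4, 221.7]
tcp_rot: [3.141, 0.0, 0.95]
contact_force: [1.0, -0.4, 0.2]
grip_width: 92.1
finger_force: 0.0
```

```bash
cat > go.py <<'E'
# rows numbers: print tool-axis shift from present TCP to world target x y z yaw
import sys; from h import *; from plant import bot
o=bot.get_obs(); r=R.from_euler("xyz",o["tcp_rot"]); t=[float(a) for a in sys.argv[1:]]
d=r.inv().apply(np.array(t[:3])-o["tool_pos"]); tw=-(t[3]-o["tcp_rot"][2])
print("t",o["time"],"pos",o["tool_pos"].round(1),"rot",o["tcp_rot"].round(4),"q",o["joint_positions"].round(2),"F",o["contact_force"].round(1),"w",round(o["grip_width"],1),o["finger_force"])
print("shift m",(d/1000).round(4),"twist",round(np.degrees((tw+np.pi)%(2*np.pi)-np.pi),2))
E
python3 go.py 436.5 105 150 1.909
```

```text
t 1.0 pos [ 307.  -154.4  221.7] rot [3.1407e+00 1.0000e-04 9.5040e-01] q [-0.69 -0.    1.95 -0.    1.19 -0.07] F [ 1.  -0.4  0.2] w 92.1 0.0
shift m [ 0.2864 -0.0455  0.0717] twist -54.92
```

Request:
play_rows:
  commands:
    - {"x":0.04,"y":-0.006,"z":0,"twist":-8}
    - {"x":0.08,"y":-0.012,"z":0,"twist":-16}
    - {"x":0.12,"y":-0.018,"z":0,"twist":-24}
    - {"x":0.16,"y":-0.025,"z":0,"twist":-32}
    - {"x":0.2,"y":-0.032,"z":0.02,"twist":-40}
    - {"x":0.24,"y":-0.038,"z":0.04,"twist":-48}
    - {"x":0.286,"y":-0.0455,"z":0.05,"twist":-54.9}
    - {"x":0.286,"y":-0.0455,"z":0.06,"twist":-54.9}

```text
time: 1.8
tool_pos: [438.6, 106.6, 160.7]
tcp_rot: [3.14, -0.001, 1.911]
contact_force: [-0.1, 0.2, -0.7]
grip_width: 92.0
finger_force: 0.0
```

```bash
python3 go.py 436.5 105 50 1.909; python3 - <<'E'
from plant import bot
import cv2,numpy as np
a=bot.capture("top")["pixels"][215:305,200:340,::-1];b=bot.capture("side")["pixels"][165:285,320:440,::-1]
r=lambda i,h:cv2.resize(i,(int(i.shape[1]*h/i.shape[0]),h),interpolation=cv2.INTER_CUBIC)
cv2.imwrite("pics/p1.png",np.vstack([r(a,290),cv2.resize(r(b,290),(451,451))[:300]]) if 0 else np.hstack([r(a,300),r(b,300)]))
E
```

```text
t 1.8 pos [438.6 106.6 160.7] rot [ 3.1403e+00 -8.0000e-04  1.9114e+00] q [ 0.07  0.27  1.81  0.    1.06 -0.27] F [-0.1  0.2 -0.7] w 92.0 0.0
shift m [-0.0009 -0.0026  0.1107] twist 0.14
```

View pics/p1.png

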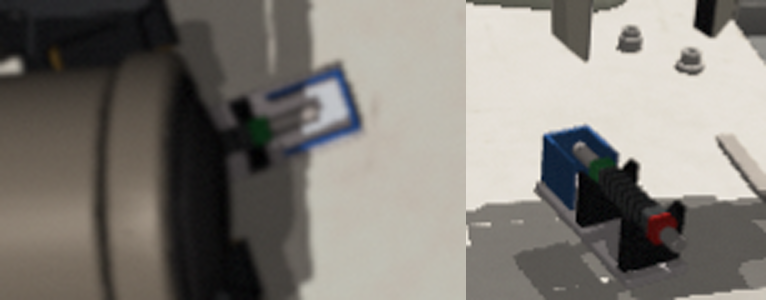

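The side crop shows the two fingers at (570,30) and (710,10), above and to either side of the gauge, so the arm can go down.

Request:
play_rows:
  commands:
    - {"x":-0.001,"y":-0.0026,"z":0.02,"twist":0}
    - {"x":-0.001,"y":-0.0026,"z":0.045,"twist":0}
    - {"x":-0.001,"y":-0.0026,"z":0.065,"twist":0}
    - {"x":-0.001,"y":-0.0026,"z":0.08,"twist":0}
    - {"x":-0.001,"y":-0.0026,"z":0.09,"twist":0}
    - {"x":-0.001,"y":-0.0026,"z":0.1,"twist":0}
    - {"x":-0.001,"y":-0.0026,"z":0.11,"twist":0}
    - {"x":-0.001,"y":-0.0026,"z":0.11,"twist":0}

```text
time: 2.7
tool_pos: [434.3, 100.5, 50.7]
tcp_rot: [-3.14, -0.0, 1.903]
contact_force: [0.3, -0.2, 0.0]
grip_width: 91.7
finger_force: 0.0
```

```bash
python3 go.py 436.5 105 50 1.909; python3 - <<'E'
from plant import bot
import cv2,numpy as np
b=bot.capture("side")["pixels"][165:285,320:440,::-1]
cv2.imwrite("pics/p2.png",cv2.resize(b,(600,600),interpolation=cv2.INTER_CUBIC))
E
```

```text
t 2.7 pos [434.3 100.5  50.7] rot [-3.1400e+00 -3.0000e-04  1.9029e+00] q [ 0.06  0.43  1.95 -0.    0.76 -0.28] F [ 0.3 -0.2  0. ] w 91.7 0.0
shift m [0.0036 0.0035 0.0007] twist -0.35
```

View pics/p2.png

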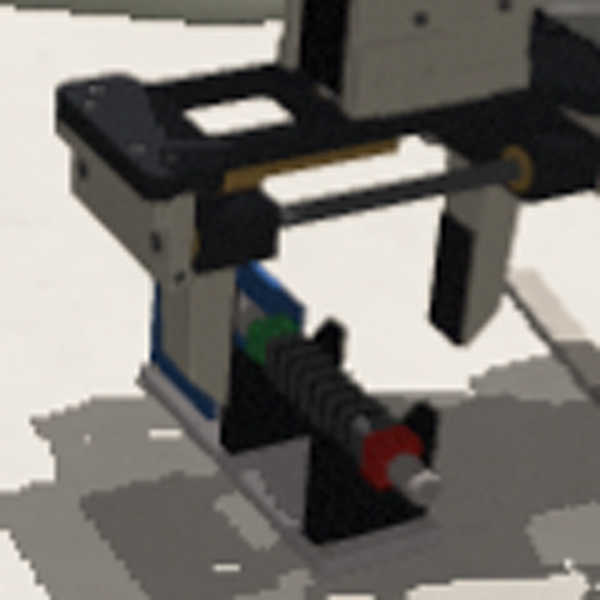

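The fingers straddle the bar, low and between the saddles. I'll correct by the few millimetres shown and close.

Request:
play_rows:
  commands:
    - {"x":0.0018,"y":0.0018,"z":0,"twist":-0.3}
    - {"x":0.0036,"y":0.0035,"z":0,"twist":-0.3}
    - {"x":0.0036,"y":0.0035,"z":0,"twist":-0.3}
    - {"x":0.0036,"y":0.0035,"z":0,"twist":-0.3}
    - {"x":0.0036,"y":0.0035,"z":0,"twist":-0.3}
    - {"x":0.0036,"y":0.0035,"z":0,"twist":-0.3}
    - {"x":0.0036,"y":0.0035,"z":0,"twist":-0.3}
    - {"x":0.0036,"y":0.0035,"z":0,"twist":-0.3}

```text
time: 3.55
tool_pos: [437.0, 105.3, 51.5]
tcp_rot: [-3.142, 0.0, 1.909]
contact_force: [-0.4, -0.3, 0.2]
grip_width: 91.8
finger_force: 0.0
```

Request:
play_rows:
  commands:
    - {"x":0,"y":0,"z":0,"twist":0}
    - {"x":0,"y":0,"z":0,"twist":0}
    - {"x":0,"y":0,"z":0,"twist":0}
    - {"x":0,"y":0,"z":0,"twist":0}
    - {"x":0,"y":0,"z":0,"twist":0}
    - {"x":0,"y":0,"z":0,"twist":0}
    - {"x":0,"y":0,"z":0,"twist":0}
    - {"x":0,"y":0,"z":0,"twist":0}
  jaw: 1

```text
time: 4.35
tool_pos: [437.1, 105.3, 51.5]
tcp_rot: [3.142, 0.0, 1.909]
contact_force: [-0.0, 0.5, -0.5]
grip_width: 32.5
finger_force: 0.0
```

```bash
python3 go.py 436.5 105 120 1.909
```

```text
t 4.35 pos [437.1 105.3  51.5] rot [3.1416e+00 1.0000e-04 1.9087e+00] q [ 0.07  0.44  1.94 -0.    0.76 -0.27] F [-0.   0.5 -0.5] w 32.5 0.0
shift m [-0.0001 -0.0006 -0.0685] twist -0.02
```

Request:
play_rows:
  commands:
    - {"x":0,"y":0,"z":0,"twist":0}
    - {"x":0,"y":0,"z":0,"twist":0}
    - {"x":0,"y":0,"z":0,"twist":0}
    - {"x":0,"y":0,"z":0,"twist":0}
    - {"x":0,"y":0,"z":0,"twist":0}
    - {"x":0,"y":0,"z":0,"twist":0}
    - {"x":0,"y":0,"z":0,"twist":0}
    - {"x":0,"y":0,"z":0,"twist":0}

```text
time: 5.15
tool_pos: [437.1, 105.3, 51.5]
tcp_rot: [3.142, 0.0, 1.909]
contact_force: [-0.2, -0.5, -0.1]
grip_width: 0.6
finger_force: 0.0
```

```bash
python3 go.py 436.5 105 120 1.909; python3 - <<'E'
from plant import bot
import cv2,numpy as np
b=bot.capture("side")["pixels"][185:285,340:440,::-1]
cv2.imwrite("pics/p3.png",cv2.resize(b,(600,600),interpolation=cv2.INTER_CUBIC))
E
```

```text
t 5.15 pos [437.1 105.3  51.5] rot [3.1416e+00 1.0000e-04 1.9087e+00] q [ 0.07  0.44  1.94 -0.    0.76 -0.27] F [-0.2 -0.5 -0.1] w 0.6 0.0
shift m [-0.0001 -0.0006 -0.0685] twist -0.02
```

View pics/p3.png

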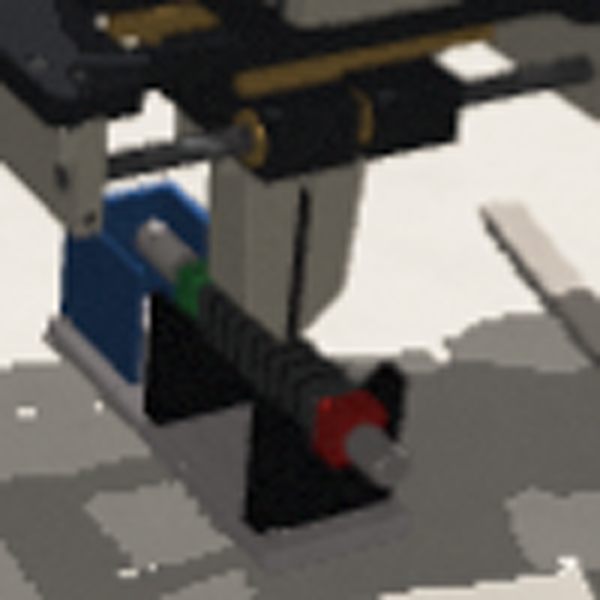

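Missed: the jaw shut to 0.6 mm and the gauge hasn't moved. The closed fingertips show at crop (300,335), beyond the bar. I'll compare the camera projection with the reported TCP.

```bash
python3 - <<'E'
from h import *
from plant import bot
np.set_printoptions(precision=1,suppress=True)
for n in("side","top"):
    c=bot.capture(n); r=R.from_euler("xyz",c["rotation"])
    for p in[(437,105,26),(437,105,45),(437,105,52),(438.8,101,52)]:
        q=r.inv().apply(np.array(p)-c["eye"]); s=q[:2]/q[2]; s=s*(1+c["k1"]*(s@s)); u=s*c["fx"]+[c["cx"],c["cy"]]
        print(n,p,u,(u-[340,185])*6)
# where would the tip pixel be at various heights
c=bot.capture("side")
for z in(26,45,60,70): print(z,plane(c,390,241,z))
cv2.imwrite("pics/t4.png",cv2.resize(bot.capture("top")["pixels"][215:305,200:340,::-1],None,fx=5,fy=5,interpolation=cv2.INTER_CUBIC))
E
```

```text
side (437, 105, 26) [383.3 252.2] [259.7 403.2]
side (437, 105, 45) [384.1 243.3] [264.7 349.5]
side (437, 105, 52) [384.4 239.9] [266.6 329.4]
side (438.8, 101, 52) [383.  238.7] [257.8 322.4]
top (437, 105, 26) [261.1 259.2] [-473.5  445.2]
top (437, 105, 45) [259.8 259.6] [-481.1  447.9]
top (437, 105, 52) [259.3 259.8] [-484.   448.9]
top (438.8, 101, 52) [261.3 258.9] [-472.1  443.6]
26 [416.7  68.9  26. ]
45 [424.9  98.3  45. ]
60 [431.4 121.5  60. ]
70 [435.7 137.   70. ]
```

View pics/t4.png

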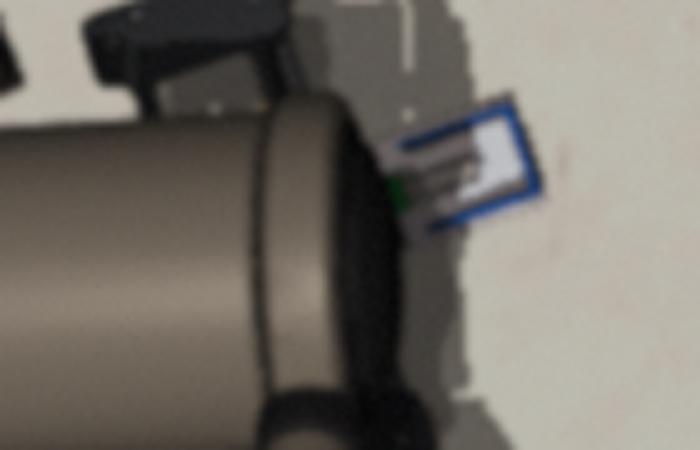

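```bash
python3 - <<'E'
from h import *
from plant import bot
np.set_printoptions(precision=1,suppress=True)
c=bot.capture("side"); r=R.from_euler("xyz",c["rotation"])
def pr(p):
    q=r.inv().apply(np.array(p)-c["eye"]); s=q[:2]/q[2]; s=s*(1+c["k1"]*(s@s)); return s*c["fx"]+[c["cx"],c["cy"]]
X=np.array([-.33,.944,0]);Y=np.array([.944,.33,0])
for nm,t in(("p2",(434.3,100.5,50.7)),("p1",(438.6,106.6,160.7))):
  for k in(25,6,0,-10):
    b=np.array(t)-[0,0,k]
    print(nm,k,*[pr(b+9.5*X+y*Y) for y in(65,46,-46,-65)])
E
```

```text
p2 25 [354.7 261.9] [364.3 259.4] [408.6 248.1] [417.2 245.9]
p2 6 [355.2 252.7] [365.  250.3] [409.7 239.3] [418.4 237.1]
p2 0 [355.4 249.8] [365.2 247.4] [410.1 236.4] [418.8 234.3]
p2 -10 [355.6 244.8] [365.5 242.5] [410.7 231.7] [419.4 229.6]
p1 25 [355.8 207.3] [366.2 205.2] [413.8 195.6] [423.1 193.8]
p1 6 [356.3 196.6] [366.9 194.6] [415.1 185.4] [424.4 183.7]
p1 0 [356.5 193.2] [367.1 191.2] [415.5 182.2] [424.8 180.4]
p1 -10 [356.8 187.4] [367.5 185.4] [416.1 176.7] [425.5 175. ]
```

In both earlier pictures the fingertips appear about 25–28 mm higher than the stated tool offset puts them, while x and y agree. So the jaw closed above the bar. I'll raise slightly, open, and look again about 25 mm lower. The open fingers clear the base even if this reading is wrong.

Request:
play_rows:
  commands:
    - {"x":0,"y":0,"z":-0.01,"twist":0}
    - {"x":0,"y":0,"z":-0.01,"twist":0}
    - {"x":0,"y":0,"z":-0.01,"twist":0}
    - {"x":0,"y":0,"z":-0.01,"twist":0}
    - {"x":0,"y":0,"z":-0.01,"twist":0}
    - {"x":0,"y":0,"z":-0.01,"twist":0}
    - {"x":0,"y":0,"z":-0.01,"twist":0}
    - {"x":0,"y":0,"z":-0.01,"twist":0}
  jaw: 0

```text
time: 6.25
tool_pos: [437.0, 105.3, 61.4]
tcp_rot: [-3.141, 0.0, 1.909]
contact_force: [-0.7, 0.5, 0.8]
grip_width: 59.7
finger_force: 0.0
```

Request:
play_rows:
  commands:
    - {"x":0,"y":0,"z":0,"twist":0}
    - {"x":0,"y":0,"z":0,"twist":0}
    - {"x":0,"y":0,"z":0,"twist":0}
    - {"x":0,"y":0,"z":0,"twist":0}
    - {"x":0,"y":0,"z":0,"twist":0}
    - {"x":0,"y":0,"z":0,"twist":0}
    - {"x":0,"y":0,"z":0,"twist":0}
    - {"x":0,"y":0,"z":0,"twist":0}

```text
time: 7.05
tool_pos: [437.1, 105.3, 61.5]
tcp_rot: [3.142, 0.0, 1.909]
contact_force: [-1.6, 0.6, 0.6]
grip_width: 91.8
finger_force: 0.0
```

Request:
play_rows:
  commands:
    - {"x":0,"y":0,"z":0.005,"twist":0}
    - {"x":0,"y":0,"z":0.01,"twist":0}
    - {"x":0,"y":0,"z":0.015,"twist":0}
    - {"x":0,"y":0,"z":0.02,"twist":0}
    - {"x":0,"y":0,"z":0.025,"twist":0}
    - {"x":0,"y":0,"z":0.03,"twist":0}
    - {"x":0,"y":0,"z":0.034,"twist":0}
    - {"x":0,"y":0,"z":0.034,"twist":0}

```text
time: 7.85
tool_pos: [436.7, 105.3, 26.9]
tcp_rot: [-3.141, -0.0, 1.909]
contact_force: [0.3, 0.3, -1.1]
grip_width: 91.9
finger_force: 0.0
```

```bash
python3 go.py 436.5 105 25 1.909; python3 - <<'E'
from plant import bot
import cv2,numpy as np
b=bot.capture("side")["pixels"][185:285,340:440,::-1]
cv2.imwrite("pics/p5.png",cv2.resize(b,(600,600),interpolation=cv2.INTER_CUBIC))
E
```

```text
t 7.85 pos [436.7 105.3  26.9] rot [-3.1405e+00 -2.0000e-04  1.9087e+00] q [ 0.07  0.48  1.96 -0.    0.7  -0.27] F [ 0.3  0.3 -1.1] w 91.9 0.0
shift m [-0.0002 -0.0003  0.0019] twist -0.02
```

View pics/p5.png

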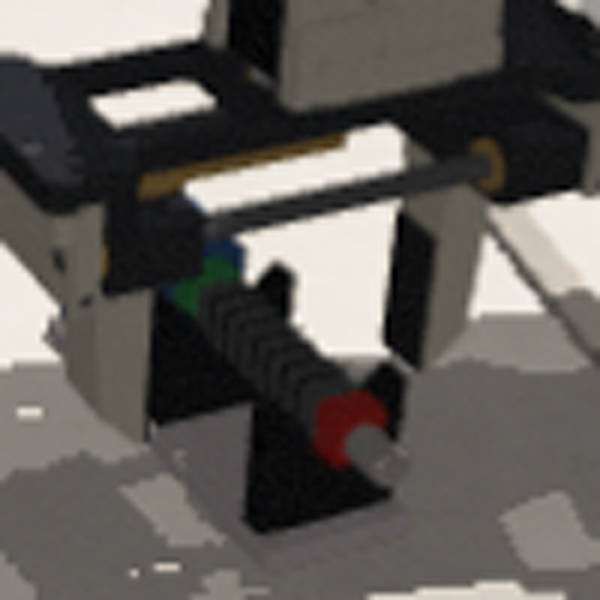

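The tips are now at (364,258) and (411,246), which puts them at z ≈ 27 mm, below the bar. Closing.

Request:
play_rows:
  commands:
    - {"x":0,"y":0,"z":0,"twist":0}
    - {"x":0,"y":0,"z":0,"twist":0}
    - {"x":0,"y":0,"z":0,"twist":0}
    - {"x":0,"y":0,"z":0,"twist":0}
    - {"x":0,"y":0,"z":0,"twist":0}
    - {"x":0,"y":0,"z":0,"twist":0}
    - {"x":0,"y":0,"z":0,"twist":0}
    - {"x":0,"y":0,"z":0,"twist":0}
  jaw: 1

```text
time: 8.7
tool_pos: [437.1, 105.3, 27.5]
tcp_rot: [3.142, 0.0, 1.909]
contact_force: [-0.2, -0.6, 0.5]
grip_width: 32.3
finger_force: 0.0
```

Request:
play_rows:
  commands:
    - {"x":0,"y":0,"z":0,"twist":0}
    - {"x":0,"y":0,"z":0,"twist":0}
    - {"x":0,"y":0,"z":0,"twist":0}
    - {"x":0,"y":0,"z":0,"twist":0}
    - {"x":0,"y":0,"z":0,"twist":0}
    - {"x":0,"y":0,"z":0,"twist":0}
    - {"x":0,"y":0,"z":0,"twist":0}
    - {"x":0,"y":0,"z":0,"twist":0}

```text
time: 9.5
tool_pos: [437.0, 105.3, 27.5]
tcp_rot: [-3.141, 0.0, 1.909]
contact_force: [-0.3, -0.2, -0.0]
grip_width: 16.2
finger_force: 30.0
```

```bash
python3 go.py 436.5 105 105 1.909
```

```text
t 9.5 pos [437.  105.3  27.5] rot [-3.1414  0.      1.9087] q [ 0.07  0.48  1.96 -0.    0.7  -0.27] F [-0.3 -0.2 -0. ] w 16.2 29.999842643737793
shift m [-0.0001 -0.0006 -0.0775] twist -0.02
```

Gripped: 16.2 mm opening at 30 N. Next is the lift and then the turn.

Request:
play_rows:
  commands:
    - {"x":0,"y":0,"z":-0.004,"twist":0}
    - {"x":0,"y":0,"z":-0.012,"twist":0}
    - {"x":0,"y":0,"z":-0.024,"twist":0}
    - {"x":0,"y":0,"z":-0.038,"twist":0}
    - {"x":0,"y":0,"z":-0.052,"twist":0}
    - {"x":0,"y":0,"z":-0.066,"twist":0}
    - {"x":0,"y":0,"z":-0.08,"twist":0}
    - {"x":0,"y":0,"z":-0.08,"twist":0}

```text
time: 10.3
tool_pos: [438.3, 105.4, 109.5]
tcp_rot: [3.137, 0.001, 1.909]
contact_force: [0.7, 0.3, -1.4]
grip_width: 16.0
finger_force: 30.0
```

Request:
play_rows:
  commands:
    - {"x":0,"y":0,"z":0,"twist":3}
    - {"x":0,"y":0,"z":0,"twist":9}
    - {"x":0,"y":0,"z":0,"twist":16}
    - {"x":0,"y":0,"z":0,"twist":23}
    - {"x":0,"y":0,"z":0,"twist":30}
    - {"x":0,"y":0,"z":0,"twist":37}
    - {"x":0,"y":0,"z":0,"twist":44}
    - {"x":0,"y":0,"z":0,"twist":50}

```text
time: 11.1
tool_pos: [436.7, 105.3, 107.0]
tcp_rot: [-3.141, 0.0, 1.031]
contact_force: [0.2, -0.1, -2.3]
grip_width: 15.8
finger_force: 30.0
```

Request:
play_rows:
  commands:
    - {"x":0,"y":0,"z":0,"twist":6}
    - {"x":0,"y":0,"z":0,"twist":13}
    - {"x":0,"y":0,"z":0,"twist":20}
    - {"x":0,"y":0,"z":0,"twist":27}
    - {"x":0,"y":0,"z":0,"twist":34}
    - {"x":0,"y":0,"z":0,"twist":41}
    - {"x":0,"y":0,"z":0,"twist":48}
    - {"x":0,"y":0,"z":0,"twist":55}

```text
time: 11.9
tool_pos: [436.7, 105.3, 107.0]
tcp_rot: [3.142, 0.001, 0.071]
contact_force: [0.1, 0.2, -2.0]
grip_width: 16.0
finger_force: 30.0
```

Request:
play_rows:
  commands:
    - {"x":0,"y":0,"z":0,"twist":7}
    - {"x":0,"y":0,"z":0,"twist":14}
    - {"x":0,"y":0,"z":0,"twist":21}
    - {"x":0,"y":0,"z":0,"twist":28}
    - {"x":0,"y":0,"z":0,"twist":35}
    - {"x":0,"y":0,"z":0,"twist":42}
    - {"x":0,"y":0,"z":0,"twist":49}
    - {"x":0,"y":0,"z":0,"twist":55}

```text
time: 12.7
tool_pos: [436.7, 105.3, 107.0]
tcp_rot: [3.141, 0.0, -0.889]
contact_force: [-0.0, -0.9, -1.5]
grip_width: 16.0
finger_force: 30.0
```

```bash
python3 go.py 437 104 107.5 -1.233
```

```text
t 12.7 pos [436.7 105.3 107. ] rot [ 3.1409e+00  4.0000e-04 -8.8870e-01] q [ 0.07  0.34  1.88 -0.    0.91  2.53] F [-0.  -0.9 -1.5] w 16.0 29.99674916267395
shift m [ 0.0012  0.0006 -0.0005] twist 19.73
```

Request:
play_rows:
  commands:
    - {"x":0.0004,"y":0,"z":0,"twist":6}
    - {"x":0.001,"y":0.0003,"z":0,"twist":12}
    - {"x":0.0018,"y":0.0005,"z":0,"twist":17}
    - {"x":0.0018,"y":0.0005,"z":0,"twist":19.7}
    - {"x":0.0018,"y":0.0005,"z":0,"twist":19.7}
    - {"x":0.0018,"y":0.0005,"z":0,"twist":19.7}
    - {"x":0.0018,"y":0.0005,"z":0,"twist":19.7}
    - {"x":0.0018,"y":0.0005,"z":0,"twist":19.7}

```text
time: 13.5
tool_pos: [437.8, 103.6, 107.4]
tcp_rot: [3.141, -0.0, -1.227]
contact_force: [-0.6, -0.1, -2.0]
grip_width: 15.7
finger_force: 30.0
```

```bash
python3 go.py 437.6 103.5 28 -1.2329; python3 - <<'E'
from plant import bot
import cv2,numpy as np
a=bot.capture("top")["pixels"][215:305,200:340,::-1];b=bot.capture("side")["pixels"][165:285,320:440,::-1]
r=lambda i,h:cv2.resize(i,(int(i.shape[1]*h/i.shape[0]),h),interpolation=cv2.INTER_CUBIC)
# band positions by colour
for n,i,o in(("top",a,(200,215)),("side",b,(320,165))):
    f=i.astype(int)
    for k,m in(("red",(f[...,2]>90)&(f[...,1]<60)&(f[...,0]<60)),("green",(f[...,1]>70)&(f[...,2]<f[...,1]*.6)&(f[...,0]<f[...,1]*.75))):
        y,x=np.where(m); print(n,k,len(x),x.mean()+o[0] if len(x) else 0,y.mean()+o[1] if len(x) else 0)
E
```

```text
t 13.5 pos [437.8 103.6 107.4] rot [ 3.1415e+00 -1.0000e-04 -1.2270e+00] q [ 0.06  0.34  1.88 -0.    0.91  2.86] F [-0.6 -0.1 -2. ] w 15.7 29.999706745147705
shift m [0.     0.0002 0.0794] twist 0.34
top red 4 276.25 251.0
top green 0 0 0
side red 1 370.0 193.0
side green 24 400.2083333333333 209.20833333333334
```

The green end now faces the open end of the stand. Lowering.

Request:
play_rows:
  commands:
    - {"x":0,"y":0,"z":0.01,"twist":0.3}
    - {"x":0,"y":0,"z":0.022,"twist":0.3}
    - {"x":0,"y":0,"z":0.034,"twist":0.3}
    - {"x":0,"y":0,"z":0.045,"twist":0.3}
    - {"x":0,"y":0,"z":0.052,"twist":0.3}
    - {"x":0,"y":0,"z":0.057,"twist":0.3}
    - {"x":0,"y":0,"z":0.061,"twist":0.3}
    - {"x":0,"y":0,"z":0.063,"twist":0.3}

```text
time: 14.4
tool_pos: [437.9, 103.6, 44.2]
tcp_rot: [-3.142, -0.0, -1.233]
contact_force: [-0.7, 0.8, -1.4]
grip_width: 16.0
finger_force: 30.0
```

Request:
play_rows:
  commands:
    - {"x":0,"y":0,"z":0.003,"twist":0}
    - {"x":0,"y":0,"z":0.006,"twist":0}
    - {"x":0,"y":0,"z":0.009,"twist":0}
    - {"x":0,"y":0,"z":0.011,"twist":0}
    - {"x":0,"y":0,"z":0.013,"twist":0}
    - {"x":0,"y":0,"z":0.014,"twist":0}
    - {"x":0,"y":0,"z":0.015,"twist":0}
    - {"x":0,"y":0,"z":0.015,"twist":0}

```text
time: 15.2
tool_pos: [437.8, 103.6, 29.4]
tcp_rot: [3.141, -0.0, -1.233]
contact_force: [0.7, 0.4, -1.0]
grip_width: 15.7
finger_force: 30.0
```

```bash
python3 go.py 437.6 103.5 28 -1.2329
```

```text
t 15.2 pos [437.8 103.6  29.4] rot [ 3.1414 -0.     -1.2329] q [ 0.06  0.48  1.96 -0.    0.7   2.87] F [ 0.7  0.4 -1. ] w 15.7 29.999796152114868
shift m [0.     0.0002 0.0014] twist 0.0
```

Request:
play_rows:
  commands:
    - {"x":0,"y":0,"z":0.0005,"twist":0}
    - {"x":0,"y":0,"z":0.001,"twist":0}
    - {"x":0,"y":0,"z":0.0015,"twist":0}
    - {"x":0,"y":0,"z":0.0018,"twist":0}
    - {"x":0,"y":0,"z":0.0018,"twist":0}
    - {"x":0,"y":0,"z":0.0018,"twist":0}
    - {"x":0,"y":0,"z":0.0018,"twist":0}
    - {"x":0,"y":0,"z":0.0018,"twist":0}

```text
time: 16.0
tool_pos: [437.8, 103.6, 27.7]
tcp_rot: [3.142, -0.0, -1.233]
contact_force: [0.4, -0.3, -2.6]
grip_width: 15.8
finger_force: 30.0
```

Request:
play_rows:
  commands:
    - {"x":0,"y":0,"z":0,"twist":0}
    - {"x":0,"y":0,"z":0,"twist":0}
    - {"x":0,"y":0,"z":0,"twist":0}
    - {"x":0,"y":0,"z":0,"twist":0}
    - {"x":0,"y":0,"z":0,"twist":0}
    - {"x":0,"y":0,"z":0,"twist":0}
    - {"x":0,"y":0,"z":0,"twist":0}
    - {"x":0,"y":0,"z":0,"twist":0}
  jaw: 0

```text
time: 16.8
tool_pos: [437.8, 103.6, 27.7]
tcp_rot: [3.142, -0.0, -1.233]
contact_force: [-0.8, 0.2, 0.1]
grip_width: 75.2
finger_force: 0.0
```

Request:
play_rows:
  commands:
    - {"x":0,"y":0,"z":0,"twist":0}
    - {"x":0,"y":0,"z":0,"twist":0}
    - {"x":0,"y":0,"z":0,"twist":0}
    - {"x":0,"y":0,"z":0,"twist":0}
    - {"x":0,"y":0,"z":0,"twist":0}
    - {"x":0,"y":0,"z":0,"twist":0}
    - {"x":0,"y":0,"z":0,"twist":0}
    - {"x":0,"y":0,"z":0,"twist":0}

```text
time: 17.6
tool_pos: [437.8, 103.6, 27.7]
tcp_rot: [3.142, -0.0, -1.233]
contact_force: [-0.2, 0.7, 0.5]
grip_width: 92.1
finger_force: 0.0
```

Request:
play_rows:
  commands:
    - {"x":0,"y":0,"z":-0.01,"twist":0}
    - {"x":0,"y":0,"z":-0.03,"twist":0}
    - {"x":0,"y":0,"z":-0.055,"twist":0}
    - {"x":0,"y":0,"z":-0.085,"twist":0}
    - {"x":0,"y":0,"z":-0.115,"twist":0}
    - {"x":0,"y":0,"z":-0.145,"twist":0}
    - {"x":0,"y":0,"z":-0.17,"twist":0}
    - {"x":0,"y":0,"z":-0.18,"twist":0}

```text
time: 18.4
tool_pos: [438.8, 103.7, 210.7]
tcp_rot: [-3.137, -0.001, -1.233]
contact_force: [0.5, -0.1, -0.7]
grip_width: 91.6
finger_force: 0.0
```

```bash
python3 go.py 350 -160 210 -1.2329
```

```text
t 18.4 pos [438.8 103.7 210.7] rot [-3.1369e+00 -1.4000e-03 -1.2328e+00] q [ 0.06  0.21  1.74 -0.    1.19  2.87] F [ 0.5 -0.1 -0.7] w 91.6 0.0
shift m [2.193e-01 1.712e-01 2.000e-04] twist 0.01
```

Request:
play_rows:
  commands:
    - {"x":-0.0,"y":0.0,"z":0,"twist":0}
    - {"x":0.03,"y":0.024,"z":0,"twist":0}
    - {"x":0.06,"y":0.047,"z":0,"twist":0}
    - {"x":0.09,"y":0.07,"z":0,"twist":0}
    - {"x":0.125,"y":0.098,"z":0,"twist":0}
    - {"x":0.16,"y":0.125,"z":0,"twist":0}
    - {"x":0.19,"y":0.148,"z":0,"twist":0}
    - {"x":0.219,"y":0.171,"z":0,"twist":0}

```text
time: 19.2
tool_pos: [347.6, -160.7, 206.4]
tcp_rot: [3.14, 0.002, -1.233]
contact_force: [0.8, -0.2, 0.2]
grip_width: 91.5
finger_force: 0.0
```

```bash
python3 go.py 350 -160 210 -1.2329; python3 - <<'E'
from plant import bot
import cv2,numpy as np
a=bot.capture("top")["pixels"][145:285,220:380,::-1];b=bot.capture("side")["pixels"][175:285,250:420,::-1]
r=lambda i,w:cv2.resize(i,(w,int(i.shape[0]*w/i.shape[1])),interpolation=cv2.INTER_CUBIC)
a=a[75:135,:110]
cv2.imwrite("pics/p9.png",np.vstack([r(a,520)[:284],r(b,520)[:316]]) )
E
```

```text
t 19.2 pos [ 347.6 -160.7  206.4] rot [ 3.1402e+00  2.1000e-03 -1.2334e+00] q [-0.63  0.1   1.89 -0.    1.15  2.17] F [ 0.8 -0.2  0.2] w 91.5 0.0
shift m [ 0.0001 -0.0025 -0.0036] twist -0.03
```

View pics/p9.png

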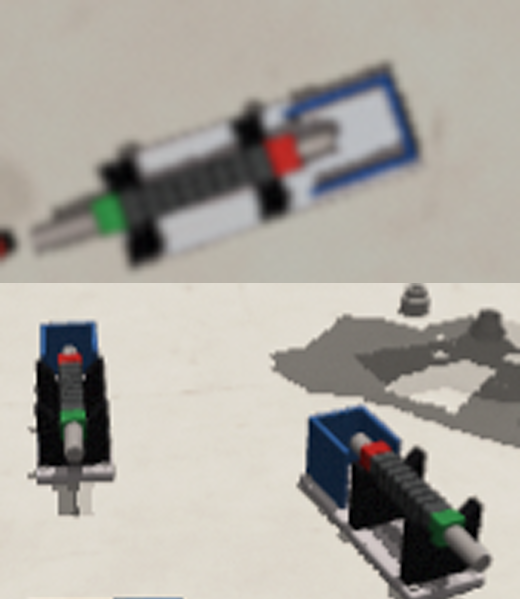

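The gauge is seated. The green band is at (110,214) on the open side and the red at (284,155) inside the guard. The band midpoint (197,184) matches the saddle midpoint (196,183), and the good gauge is undisturbed. I'm handing it in.

```bash
python3 -c "
from plant import bot
print(bot.close_job())"
```

```text
the job is handed in; nothing more can be done
None
```

The odd gauge is turned end for end and seated in both saddles, with its green end out and its red end between the guard walls; the good gauge was not touched, and the job was handed in at about 19 s.

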